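Discard a spent desiccant cartridge in the lever-lid bin

ROBOT

A 7-joint arm with a two-finger parallel gripper is mounted at the origin on the work surface. World frame = base frame: x ahead of the robot, y to its left, z up, the work surface at z = 0. Lengths are in mm, angles in rad, forces in N, time in s.
With the tool pointing down it reaches from about 425 to 1025 mm from the base axis. Payload 9.4 kg.
Tool frame: the origin (TCP) lies midway between the tips of the shut fingers; the grasp point (between the pads) lies arm.hold_point_z behind it (arm.hold_point_z is the distance from the TCP to the grasp point, in mm); z points along the fingers, y is the direction in which the jaws open and shut (so a half turn about z gives the same grasp; the last joint's range is limited). The gripper opens to 93 mm and grips with 3 to 60 N. Pads are 15 mm wide; open, the fingers measure 128 mm over their backs; the gripper's body (75 mm by 188 mm) begins 65 mm behind the grasp point.
Start: joints at [1.2, 0.599, -0.003, 1.599, 0.002, 0.943, -0.08], TCP at [209.944, -693.936, 218.618] pointing down, gripper open.
Joint ranges: [-2.57, 2.57], [-0.35, 1.97], [-1.29, 1.29], [0.11, 2.56], [-1.05, 4.19], [0.11, 1.86], [-2.63, 2.63]. Speed limits (rad/s): [2.22, 2.22, 3.01, 3.01, 3.14, 3.14, 3.14].

INTERFACE

Orientations are given as a unit quaternion [x, y, z, w].
In Python, from plant import telemetry, cams, arm gives the robot as it stands. The module is installed in compiled form; this text tells all that it offers.
- The arm moves only by the shell command python3 -m crank 'ROWS' [FORCE]. ROWS is JSON, a list of rows, each a list of 3 entries, a list of its own where there are three numbers: the shift along the world's x, y, z in mm, then the turn, a rotation vector about the world's x, y, z in degrees, then the finger opening in mm, from 0 to 93. A call has 1 to 5 rows; each row is the pose to reach, as a shift and turn from the pose commanded when the call began; what a row does not reach only later rows make up. A row lasts 1/8 s, in which the tool goes at most 62.5 mm and 10.7 degrees, less where a joint would pass 70% of its speed; a pose out of reach is approached as far as the arm can. A call with a gripper value outside its range is refused whole. The fingers move at their own pace and stop on an object; FORCE is the grip in N (left out, the last holds). Time passes only in rows, so rows that repeat a pose let the fingers close. It gives the time, the measured TCP pose, the force and the opening at its end, in the units of the state.
- telemetry.sense(): the state, without advancing time (a new reading comes with each control period).
- cams.read_camera(name): name is "side" or "top"; returns the picture (384x512x3 uint8, red, green, blue); there is no depth.
- cams.camera_model(name): a dict with "fx", "fy", "cx", "cy" (pixels), "dist_coeffs" ([k1, k2, p1, p2, k3] as OpenCV has them; the pictures are not rectified), "world_from_camera" (4x4, takes a point from camera to world coordinates). Camera axes: x right, y down, z forward; pixel columns grow to the right and rows downward; lengths in mm; the calibration is good to about 2 mm. A picture is of the moment at which its call begins. camera_model takes no time and is no camera call.
- arm.hand_in(): hands the job in, once; it reports no verdict.
The state is a dict: "time_s": time; "joint_pos": joint angles; "qd": joint speeds; "joint_efforts": joint torques, N m; "tool_pos": TCP position; "tool_rot": TCP orientation; "wrist_force": force on the tool from outside, world axes, zero at the start; "torque": the same for the moment, N m; "gripper_width": opening from 0.0 (shut) to 1.0 (fully open).
Only numpy, scipy, OpenCV 4.12 (cv2) and the standard library are available. Lean on these libraries where they do the work, as an engineer would, in place of code of your own. Each camera call takes 0.05 s, during which the arm holds its last target. There are 200 camera calls.

TASK

Lay the used (orange-banded) cartridge crosswise on the bin's sloping ramp, let go, and let it come to rest against the closed lid's yellow lip. Then push the red lever down with the gripper until the lid is fully up, and keep the lever pressed firmly against its stop (some 15 N, never forcing it) until the cartridge has rolled in and a moment longer; then let the lid down slowly with the lever, without letting it drop, until it is shut. Do not bump the camera and its stand over the lever, and leave the fresh (blue-banded) cartridge, the lens and the screwdriver where they are.

Things in the scene. Friction and masses are not known exactly. Their poses are not given: they have to be found in the camera images.
- bin: Fixed grey metal bin, 140 x 140 mm, walls to z = 145 mm, 4 mm thick, inner floor z = 6 mm; black lid (top at z = 153 mm when shut) hinged on the line y = -70 mm, z = 150 mm along x. Origin: on the table under the bin's centre, z up. Ramp on its +y side, lever on its -y side.
- ramp_foot (a point): Middle of the foot of the aluminium ramp, at the bin's rim (y = 66 mm, z = 105 mm in the bin's frame, same axes). From here the flat ramp rises at 22 degrees (0.384 rad) towards +y for 150 mm, 132 mm wide in x between cheeks 12 mm high. A cartridge laid with its axis along x rolls freely down it towards -y.
- lip (a point): Middle of the outer face of the yellow lip hanging from the lid's free edge (moves with the lid). Lip 128 mm long in x, 30 mm high, 4 mm thick. Lid shut, it closes the ramp at y = 72 mm, z = 118 to 148 mm in the bin's frame and stops a cartridge with its axis at about y = 97 mm, z = 144 mm. Leave room for a finger between lip and cartridge when letting go.
- lid (a joint): Lid angle, rad: 0 shut; grows as the linked lever is pressed, up to a stop (fully up) between 0.34 and 0.52, not known beforehand: find it by feel. Falls shut fast if let go. Lifting takes 2 to 5 N down on the pad (up to about 10 N while the lip rubs past the cartridge); at the stop it climbs by about 5 N per mm: press there with about 15 N (8 to 25). Lower it under 2.5 rad/s (0.2 m/s at the pad).
- lever: Red lever, linked rigidly to the lid, on the same hinge. Origin: on the hinge line (bin's x = 0, y = -70 mm, z = 150 mm); its x axis = the bin's x, and it turns about x with the lid. A 16 mm wide steel arm leads towards -y to the pad. At its lowest the arm meets the stop: a loose dark steel post standing under the pad, one of three of unlike heights (112 to 124 mm; the two spares stand at the bin's +x side).
- lever_pad (a point): Centre of the top face of the lever's red pad, 50 mm (x) by 40 mm (y), 80 mm from the hinge, on a rubber cushion that gives 2 mm per 10 N, at most 9 mm. Lid shut: at y = -148 mm, z = 170 mm in the bin's frame, outer (-y) edge sloping up 0.25 rad. It swings down about the hinge, nearly straight down, by 28 to 45 mm.
- camera_stand: Fixed camera on a black plate on a post. Own frame (axes as the bin's), mm: plate x -3 to 125, y +-85, z 196 to 208; camera x 2 to 82, y +-70, up to z 288. Origin on the table below the plate's near edge. It covers all but the 22 mm of the lever pad at -x: lean the tool 25 to 45 degrees, tips down and towards +x, and press 13 to 16 mm to the -x side of the pad's centre.
- used_cartridge: Loose cylinder, 50 mm diameter, 100 mm long, about 0.22 kg, white with two orange bands. Origin: its centre; x = its long axis. Starts lying in the rack, centre 39 mm above the table; its y and z axes may point anywhere.
- fresh_cartridge: The same with two blue bands, lying in the other place of the rack; stays there.
- rack: Fixed wooden rack 110 x 170 x 8 mm, two places 95 mm apart (y = +-47.5 mm in its frame); each holds a cartridge lying along the rack's x axis on two rails, tops 18 mm above the table, outer faces 40 mm apart. Origin: centre of its underside.
- lens: Loose black lens standing upright, 68 mm diameter, 80 mm high; bystander. Origin: centre of its underside.
- screwdriver: Loose screwdriver lying on the table beyond the bin; bystander. Origin under its middle, handle to its -x.
Things that resemble listed ones, but are neither listed nor needed, are in the scene too. What is shaped like the used_cartridge but green or turquoise is not meant.

How it is judged:
By the outcome, as a careful person would: the job done as asked, in the order asked, and still so for the second after the job is handed in, with the robot touching nothing.
It also fails if it takes over 48 s, if anything falls off the work surface, if the arm or the gripper's body presses on something with over 40 N, if the wrist force passes 120 N, or if a joint passes its speed limit or range.

## Working session

There is one attempt and no reset: what is moved stays moved. The work goes in short steps, Python scripts to look and compute and a shell command to move; the robot and the scene stay as the last step left them, time stands still between calls to the robot, and variables do not carry over. Pictures are saved under pics/ and viewed, about 8 in all and at most 12, crops included, and the job is handed in when it is done.

```bash
mkdir -p pics; python3 - <<'E'
from plant import telemetry,cams,arm
import cv2
print(telemetry.sense(),arm.hold_point_z)
for n in("side","top"):
    cv2.imwrite(f"pics/{n}0.png",cams.read_camera(n)[...,::-1]); print(n,cams.camera_model(n))
E
```

```text
{'time_s': 0.0, 'joint_pos': array([ 1.20028059,  0.60012178, -0.00252608,  1.60013173,  0.00178797,
        0.94293669, -0.07978861]), 'qd': array([-1.69380642e-03, -2.37155348e-03, -3.33860669e-05, -8.23390453e-04,
        2.46224689e-03,  1.45527671e-03, -9.42767046e-04]), 'joint_efforts': array([-2.78747066e-04, -7.65088964e+01,  1.49661530e+00, -2.52363914e+01,
       -5.24599815e-02,  1.70566980e-02,  1.76205490e-04]), 'tool_pos': array([ 209.7925347 , -693.45531893,  217.76199092]), 'tool_rot': array([ 9.89224556e-01,  1.46404032e-01, -1.88421021e-04, -7.75140706e-04]), 'wrist_force': array([-0.42515165,  0.01635859,  0.03681929]), 'torque': array([0.00061589, 0.0085209 , 0.00277583]), 'gripper_width': 0.9980845938191153} 18.8
side {'fx': 467.7780095254408, 'fy': 467.7780095254408, 'cx': 253.06593640706737, 'cy': 185.456557911011, 'dist_coeffs': array([-0.18463665,  0.        ,  0.        ,  0.        ,  0.        ]), 'world_from_camera': array([[-8.55562529e-01, -2.89344567e-01,  4.29293000e-01,
         6.03625116e+01],
       [-5.17529083e-01,  4.56745989e-01, -7.23565304e-01,
         9.19512519e+02],
       [ 1.32818333e-02, -8.41226975e-01, -5.40518982e-01,
         7.13807697e+02],
       [ 0.00000000e+00,  0.00000000e+00,  0.00000000e+00,
         1.00000000e+00]])}
top {'fx': 366.7603720980004, 'fy': 366.7603720980004, 'cx': 253.48197924039715, 'cy': 191.42670657755014, 'dist_coeffs': array([-0.08224308,  0.        ,  0.        ,  0.        ,  0.        ]), 'world_from_camera': array([[-4.95320513e-03, -9.89254671e-01,  1.46118656e-01,
         3.55558669e+02],
       [-9.99906235e-01,  3.03415216e-03, -1.33534728e-02,
         1.34443676e+02],
       [ 1.27666391e-02, -1.46171098e-01, -9.89176942e-01,
         1.09066681e+03],
       [ 0.00000000e+00,  0.00000000e+00,  0.00000000e+00,
         1.00000000e+00]])}
```

View pics/top0.png

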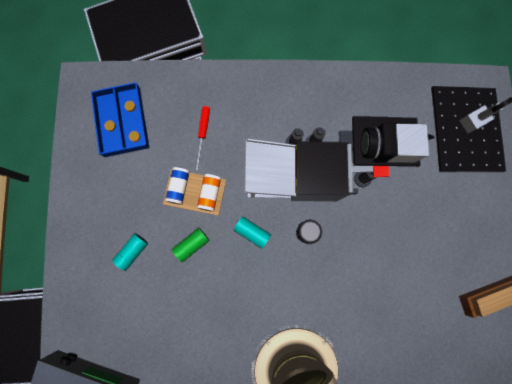

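View pics/side0.png

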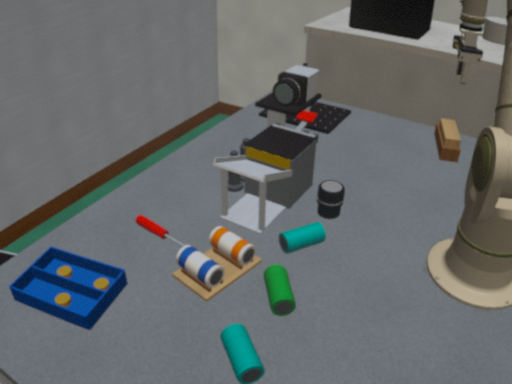

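```bash
cat > h.py <<'E'
import numpy as np,cv2
from plant import telemetry,cams,arm
def M(n):
    m=cams.camera_model(n);K=np.array([[m['fx'],0,m['cx']],[0,m['fy'],m['cy']],[0,0,1]]);return K,m['dist_coeffs'],m['world_from_camera']
def back(n,px,z):
    K,d,T=M(n);u=cv2.undistortPoints(np.array(px,float).reshape(-1,1,2),K,d)[:,0]
    r=np.c_[u,np.ones(len(u))]@T[:3,:3].T;o=T[:3,3];return o+r*((z-o[2])/r[:,2])[:,None]
def proj(n,P):
    K,d,T=M(n);W=np.linalg.inv(T);return cv2.projectPoints(np.array(P,float).reshape(-1,1,3),cv2.Rodrigues(W[:3,:3])[0],W[:3,3],K,d)[0][:,0]
E
python3 - <<'E'
import cv2,numpy as np
a=cv2.imread('pics/top0.png');b=cv2.imread('pics/side0.png')
def cr(i,x0,x1,y0,y1,s):return cv2.resize(i[y0:y1,x0:x1],None,fx=s,fy=s,interpolation=cv2.INTER_CUBIC)
cv2.imwrite('pics/c1.png',np.vstack([cr(a,155,315,120,220,5)[:500]]))
cv2.imwrite('pics/c2.png',cr(b,165,325,110,230,5))
cv2.imwrite('pics/c3.png',cr(a,290,440,105,215,5))
E
```

```text
(no output)
```

View pics/c1.png

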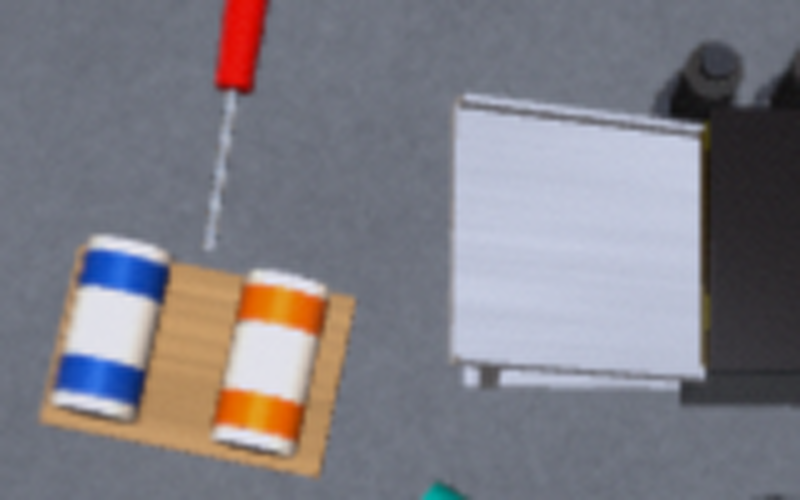

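View pics/c3.png

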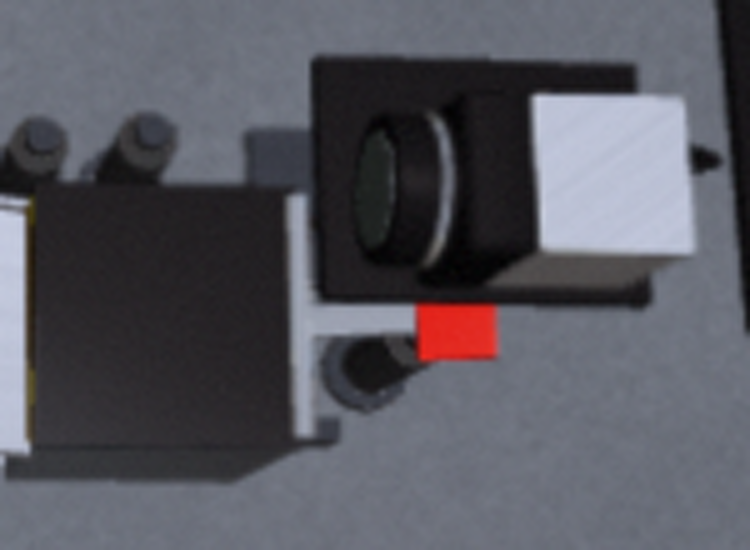

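View pics/c2.png

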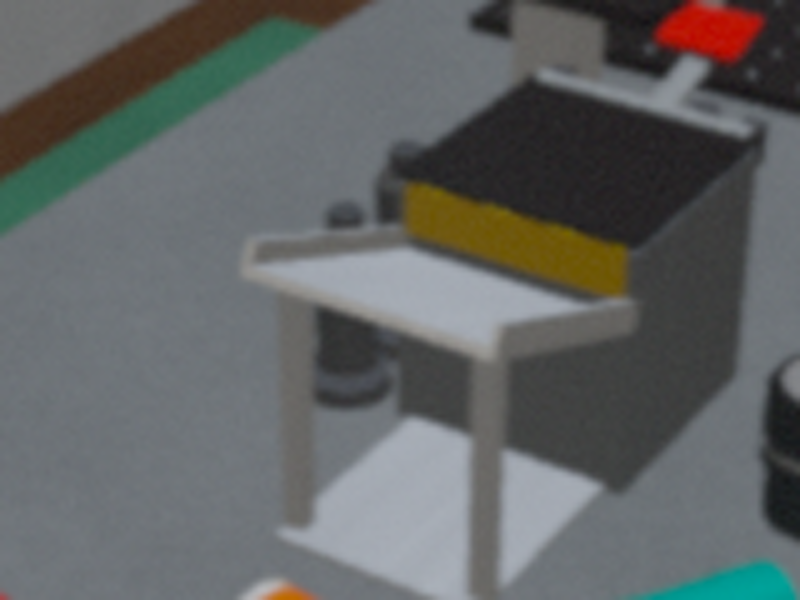

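```bash
cat > m.py <<'E'
from h import *
from scipy.optimize import least_squares
def c(x0,y0,p):return (np.array(p,float)+.5)/5-.5+[x0,y0]
c1=lambda *p:c(155,120,p); c2=lambda *p:c(165,110,p); c3=lambda *p:c(290,105,p)
obs=[('side',(64,72,148),c2(405,184)),('side',(-64,72,148),c2(630,247)),('side',(-64,72,118),c2(628,297)),('side',(64,72,118),c2(408,232)),
('side',(-70,70,0),c2(620,490)),('top',(-25,-167.4,175),c3(497,360)),('top',(-25,-128.6,165),c3(418,360)),
('top',(70,72,153),c3(35,187)),('top',(-70,72,153),c3(33,445)),('top',(-66,205,161.5),c1(452,360)),('top',(66,205,161.5),c1(457,103))]
def tf(p,q):
    x,y,a=p;q=np.array(q,float);return np.r_[x+np.cos(a)*q[0]-np.sin(a)*q[1],y+np.sin(a)*q[0]+np.cos(a)*q[1],q[2]]
res=lambda p:np.concatenate([proj(n,[tf(p,q)])[0]-u for n,q,u in obs])
if __name__=='__main__':
    r=least_squares(res,[500,-50,0],loss='soft_l1',x_scale=[100,100,1])
    print('bin',r.x.round(3));print(res(r.x).reshape(-1,2).round(1).tolist())
    k=back('top',[c1(250,275),c1(326,285),c1(292,450),c1(215,440)],39)
    print('cart c',k.mean(0).round(1),k.round(0).tolist()); d=(k[0]+k[1]-k[2]-k[3])/2;print('len',np.linalg.norm(d),'yaw',np.arctan2(d[1],d[0]))
    print('cart side',proj('side',[k.mean(0)]))
    s=back('top',[c3(315,57),c3(635,65),c3(650,303),c3(318,298)],208);print('stand',s.round(0).tolist())
    for q in[(0,66,105),(0,97,144),(0,120,150),(-14,-148,170),(0,0,153)]:print(q,tf(r.x,q).round(1))
    print('lens',back('top',[[309,231]],80))
E
python3 m.py
```

```text
bin [ 5.57056e+02 -6.23130e+01 -1.70000e-02]
[[0.9, -0.7], [-0.3, 0.2], [-0.6, 0.7], [0.3, -0.1], [0.9, 0.9], [0.5, -0.3], [0.3, 0.2], [-0.6, -0.8], [0.1, -0.1], [-0.1, -0.8], [-0.3, 0.7]]
cart c [509.7 249.8  39. ] [[561.0, 263.0, 39.0], [555.0, 218.0, 39.0], [458.0, 237.0, 39.0], [464.0, 281.0, 39.0]]
len 98.38933970763341 yaw -0.19198896027188153
cart side [[232.13857869 244.41520706]]
stand [[679.0, -131.0, 208.0], [677.0, -299.0, 208.0], [551.0, -296.0, 208.0], [554.0, -126.0, 208.0]]
(0, 66, 105) [558.2   3.7 105. ]
(0, 97, 144) [558.7  34.7 144. ]
(0, 120, 150) [559.1  57.7 150. ]
(-14, -148, 170) [ 540.6 -210.1  170. ]
(0, 0, 153) [557.1 -62.3 153. ]
lens [[394.17000905 -31.62586253  80.        ]]
```

Top view: the used cartridge (orange bands) is at (208,192). The look-alikes are the fresh blue one at (176,185), turquoise ones at (130,251) and (252,232), and a green one at (190,245). The close crop confirms the orange bands, and the side view agrees at (232,245). The bin fit residuals are under 1 px. I'll move towards the cartridge now.

```bash
python3 -m crank '[[[26,56,0],[0,0,-5.6],80],[[52,112,0],[0,0,-11.2],80],[[78,168,0],[0,0,-16.8],80],[[104,224,0],[0,0,-22.4],80],[[130,280,0],[0,0,-28],80]]'
python3 -m crank '[[[19,58,0],[0,0,0],80],[[38,116,0],[0,0,0],80],[[57,174,0],[0,0,0],80],[[76,232,0],[0,0,0],80],[[95,290,0],[0,0,0],80]]'
python3 -m crank '[[[8,61,0],[0,0,0],80],[[16,122,0],[0,0,0],80],[[24,183,0],[0,0,0],80],[[32,244,0],[0,0,0],80],[[40,305,0],[0,0,0],80]]'
python3 -m crank '[[[20,40,-30],[0,0,0],80],[[35,69,-70],[0,0,0],80],[[35,69,-110],[0,0,0],80],[[35,69,-110],[0,0,0],80]]'
python3 -c "
from h import *
s=telemetry.sense();print(s['joint_pos'].round(2))
a=cv2.resize(cams.read_camera('top')[100:260,140:300,::-1],None,fx=3.7,fy=3.7,interpolation=2);b=cams.read_camera('side')[150:340,140:330,::-1]
cv2.imwrite('pics/p6.png',a)"
```

```text
time_s: 0.72
tool_pos: [340.5, -411.9, 218.5]
tool_rot: [0.995, -0.099, -0.0, -0.0]
wrist_force: [0.9, -0.3, 0.7]
gripper_width: 0.862
time_s: 1.35
tool_pos: [435.3, -122.0, 218.7]
tool_rot: [0.995, -0.097, 0.0, 0.0]
wrist_force: [0.7, 0.3, -0.2]
gripper_width: 0.859
time_s: 1.98
tool_pos: [474.9, 183.0, 218.6]
tool_rot: [0.995, -0.097, 0.0, 0.0]
wrist_force: [1.4, -1.5, -0.2]
gripper_width: 0.861
time_s: 2.48
tool_pos: [508.0, 249.3, 106.0]
tool_rot: [0.995, -0.097, -0.003, 0.002]
wrist_force: [-0.6, -0.3, -0.5]
gripper_width: 0.86
[-0.54  0.57 -0.03  2.06  0.03  0.52 -2.35]
```

```bash
python3 -m crank '[[[0,0,-40],[0,0,0],80],[[0,0,-70],[0,0,0],80],[[0,0,-85],[0,0,0],80],[[0,0,-85],[0,0,0],80]]'
python3 -m crank '[[[0,0,0],[0,0,0],40],[[0,0,0],[0,0,0],40],[[0,0,0],[0,0,0],40],[[0,0,0],[0,0,0],40],[[0,0,0],[0,0,0],40]]' 20
```

```text
time_s: 3.08
tool_pos: [510.3, 249.9, 24.2]
tool_rot: [0.995, -0.098, 0.0, -0.0]
wrist_force: [-0.4, 0.3, 0.4]
gripper_width: 0.859
time_s: 3.7
tool_pos: [510.1, 249.7, 24.0]
tool_rot: [0.995, -0.097, 0.0, 0.0]
wrist_force: [-0.2, -2.2, 7.0]
gripper_width: 0.531
```

```bash
python3 -m crank '[[[0,0,50],[0,0,0],40],[[0,0,110],[0,0,0],40],[[10,-20,165],[0,0,3],40],[[25,-70,200],[0,0,6],40],[[37,-125,212],[0,0,10.2],40]]'
python3 -m crank '[[[6,-45,0],[7.3,0,0],40],[[12,-90,0],[14.6,0,0],40],[[12,-90,0],[22,-0.4,0],40],[[12,-90,0],[22,-0.4,0],40]]'
python3 -c "
from h import *
from scipy.spatial.transform import Rotation as R
s=telemetry.sense();print(s['joint_pos'].round(2),R.from_quat(s['tool_rot']).as_matrix().round(3))
a=cv2.resize(cams.read_camera('top')[110:230,220:340,::-1],None,fx=3.3,fy=3.3,interpolation=2);b=cv2.resize(cams.read_camera('side')[70:250,180:340,::-1],None,fx=2.2,fy=2.2,interpolation=2)
cv2.imwrite('pics/p6.png',np.hstack([a,b]))"
```

```text
time_s: 4.32
tool_pos: [548.1, 124.7, 238.0]
tool_rot: [1.0, -0.006, 0.002, -0.001]
wrist_force: [-0.2, -1.2, -2.4]
gripper_width: 0.539
time_s: 4.82
tool_pos: [558.8, 29.5, 234.3]
tool_rot: [0.982, -0.013, 0.002, -0.191]
wrist_force: [0.2, 1.0, -0.5]
gripper_width: 0.532
[ 0.28  0.43 -0.29  1.97 -0.38  0.79 -1.31] [[ 1.    -0.025  0.008]
 [-0.027 -0.927  0.375]
 [-0.002 -0.375 -0.927]]
```

View pics/p6.png

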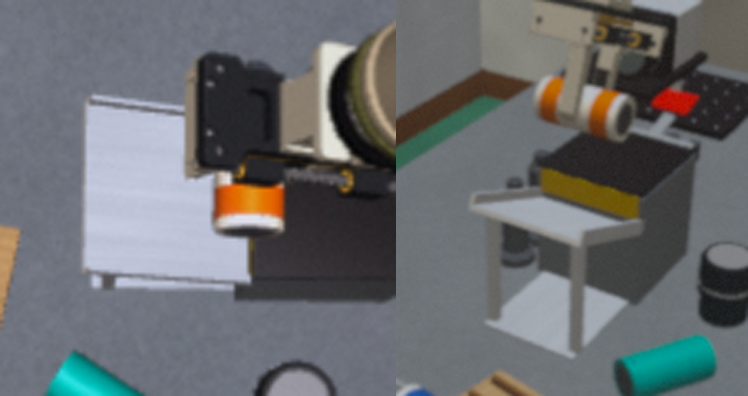

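The cartridge is held centrally, tilted to match the ramp and clear of it. Next I lower it.

```bash
python3 -m crank '[[[0,11,-27],[0,0,0],40],[[0,24,-60],[0,0,0],40],[[0,33,-82],[0,0,0],40],[[0,33,-82],[0,0,0],40],[[0,33,-82],[0,0,0],40]]'
```

```text
time_s: 5.55
tool_pos: [559.3, 69.3, 154.5]
tool_rot: [0.982, -0.007, 0.002, -0.191]
wrist_force: [0.1, -0.6, -0.8]
gripper_width: 0.533
```

```bash
python3 -m crank '[[[0,1.9,-4.6],[0,0,0],40],[[0,3.7,-9.3],[0,0,0],40],[[0,3.7,-9.3],[0,0,0],40],[[0,3.7,-9.3],[0,0,0],40]]'
python3 -m crank '[[[0,0.3,-0.7],[0,0,0],40],[[0,0.3,-0.7],[0,0,0],40]]'
```

```text
time_s: 6.05
tool_pos: [558.9, 71.6, 144.3]
tool_rot: [0.982, -0.008, 0.002, -0.191]
wrist_force: [-0.7, -0.5, -1.4]
gripper_width: 0.534
time_s: 6.3
tool_pos: [559.0, 71.7, 144.1]
tool_rot: [0.982, -0.008, 0.002, -0.191]
wrist_force: [-2.2, -2.1, 5.9]
gripper_width: 0.533
```

Contact felt, about 6 N along the ramp normal. I open slightly and withdraw along the normal.

```bash
python3 -m crank '[[[0,0,0],[0,0,0],60],[[0,0,0],[0,0,0],60],[[0,0,0],[0,0,0],60]]'
python3 -m crank '[[[0,-4,10],[0,0,0],60],[[0,-11,27],[0,0,0],60],[[0,-19,47],[0,0,0],60],[[0,-30,75],[0,0,0],60],[[0,-40,110],[0,0,0],60]]'
python3 -m crank '[[[-50,-30,30],[-10,0,0],0],[[-100,-60,30],[-22,0.4,0],0],[[-150,-100,30],[-22,0.4,0],0],[[-150,-140,30],[-22,0.4,0],0]]'
python3 -c "
from h import *
a=cv2.resize(cams.read_camera('top')[110:230,220:440,::-1],None,fx=3,fy=3,interpolation=2);b=cv2.resize(cams.read_camera('side')[90:250,180:340,::-1],None,fx=2.25,fy=2.25,interpolation=2)
cv2.imwrite('pics/p7a.png',a);cv2.imwrite('pics/p7.png',np.hstack([a[:360,:400],b]))"
```

```text
time_s: 6.68
tool_pos: [559.0, 72.1, 143.6]
tool_rot: [0.982, -0.008, 0.002, -0.191]
wrist_force: [-0.3, -0.6, -0.6]
gripper_width: 0.648
time_s: 7.3
tool_pos: [558.6, 31.5, 254.8]
tool_rot: [0.982, -0.008, 0.002, -0.191]
wrist_force: [1.8, -0.0, 0.2]
gripper_width: 0.646
time_s: 7.8
tool_pos: [405.8, -107.4, 284.8]
tool_rot: [1.0, -0.007, 0.0, 0.0]
wrist_force: [-0.1, -0.8, 0.3]
gripper_width: 0.266
```

View pics/p7.png

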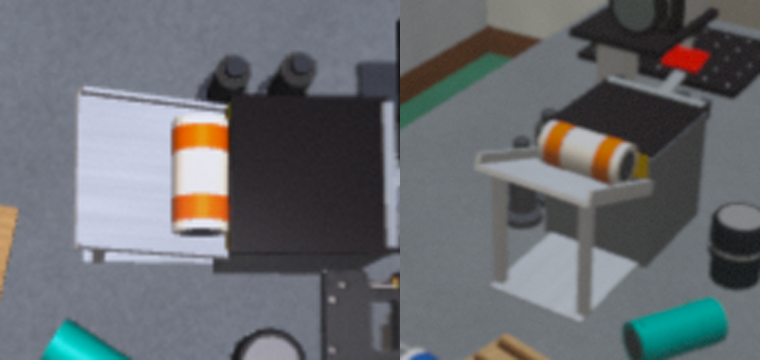

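The cartridge rests crosswise against the lip (top crop (200,175)), and the lid is shut. Next I lean the tool and go to the lever.

```bash
python3 -m crank '[[[10,-50,0],[-0.1,-9,0],0],[[30,-103,0],[-0.3,-18,0],0],[[60,-103,-20],[-0.4,-27,0],0],[[88,-103,-40],[-0.6,-35,0],0],[[88,-103,-40],[-0.6,-35,0],0]]'
python3 -m crank '[[[0,0,0],[0,0,0],0]]'
python3 -c "
from h import *
from scipy.spatial.transform import Rotation as R
s=telemetry.sense();print(s['joint_pos'].round(2),R.from_quat(s['tool_rot']).as_matrix().round(3))"
```

```text
time_s: 8.52
tool_pos: [498.3, -214.1, 262.0]
tool_rot: [0.958, -0.005, 0.288, -0.006]
wrist_force: [0.9, -0.7, 0.8]
gripper_width: 0.006
time_s: 8.65
tool_pos: [496.6, -215.6, 261.1]
tool_rot: [0.958, -0.007, 0.286, -0.006]
wrist_force: [-0.6, -0.8, -0.2]
gripper_width: 0.004
[ 0.93  0.25 -0.56  2.33 -1.01  0.12 -0.19] [[ 0.836 -0.01   0.549]
 [-0.017 -1.     0.008]
 [ 0.548 -0.016 -0.836]]
```

Joints 5 and 6 are at their limits with this lean. I try a smaller one, still within 25–45°.

```bash
cat > st.py <<'E'
from h import *
from scipy.spatial.transform import Rotation as R
s=telemetry.sense();z=R.from_quat(s['tool_rot']).as_matrix()[:,2]
print(s['joint_pos'].round(2),'z',z.round(3),'lean',np.degrees(np.arctan2(z[0],-z[2])).round(1))
E
python3 -m crank '[[[-5,0,20],[0,4,0],0],[[-5,0,20],[0,8,0],0],[[0,0,0],[0,8,0],0],[[0,0,0],[0,8,0],0]]'; python3 st.py
```

```text
time_s: 9.15
tool_pos: [498.4, -212.8, 262.2]
tool_rot: [0.976, -0.003, 0.218, -0.005]
wrist_force: [-0.1, 1.1, -0.3]
gripper_width: 0.004
[ 0.43  0.21 -0.02  2.26 -0.59  0.32 -0.64] z [ 0.426  0.008 -0.905] lean 25.2
```

```bash
python3 -m crank '[[[14,1,-24],[0,-1,0],0],[[28,2,-48],[0,-2,0],0],[[42,3,-70],[0,-3,0],0],[[42,3,-70],[0,-3,0],0],[[42,3,-70],[0,-3,0],0]]'; python3 st.py
```

```text
time_s: 9.78
tool_pos: [540.8, -213.6, 198.8]
tool_rot: [0.971, -0.008, 0.24, -0.008]
wrist_force: [-0.4, -0.7, -0.2]
gripper_width: 0.007
[ 0.58  0.37 -0.24  2.28 -1.05  0.11 -0.2 ] z [ 0.466  0.013 -0.885] lean 27.8
```

Lean along x sits near the wrist singularity: the forearm also points about 28° outward, and joint 5 only ranges from -1.05 to 4.19. I'll back off, turn the tool half a turn, and approach from the positive joint-5 side.

```bash
python3 -m crank '[[[-25,0,45],[0,0,0],0],[[-45,0,90],[0,9,0],0],[[-60,0,105],[0,18,0],0],[[-60,0,105],[0,28,0],0],[[-60,0,105],[0,28,0],0]]'; python3 st.py
python3 -m crank '[[[0,0,0],[0,0,10],0],[[0,0,0],[0,0,20],0],[[0,0,0],[0,0,30],0],[[0,0,0],[0,0,40],0],[[0,0,0],[0,0,50],0]]'
python3 -m crank '[[[0,0,0],[0,0,10],0],[[0,0,0],[0,0,20],0],[[0,0,0],[0,0,30],0],[[0,0,0],[0,0,40],0],[[0,0,0],[0,0,50],0]]'; python3 st.py
```

```text
time_s: 10.4
tool_pos: [481.2, -213.9, 306.5]
tool_rot: [1.0, -0.009, -0.002, -0.006]
wrist_force: [1.3, 0.6, -1.0]
gripper_width: 0.005
[-0.11  0.29  0.56  1.96 -0.2   0.95 -1.04] z [-0.004  0.011 -1.   ] lean -0.2
time_s: 11.02
tool_pos: [480.6, -213.3, 304.2]
tool_rot: [0.909, 0.417, -0.004, -0.005]
wrist_force: [-0.3, 0.7, 0.2]
gripper_width: 0.005
time_s: 11.65
tool_pos: [480.5, -213.3, 304.3]
tool_rot: [0.648, 0.762, -0.006, -0.002]
wrist_force: [-0.3, -0.2, -0.3]
gripper_width: 0.008
[ 0.17  0.27  0.17  1.95 -0.04  0.93  0.52] z [-0.01  -0.007 -1.   ] lean -0.6
```

```bash
python3 -m crank '[[[0,0,0],[0,0,10],0],[[0,0,0],[0,0,20],0],[[0,0,0],[0,0,30],0],[[0,0,0],[0,0,40],0],[[0,0,0],[0,0,50],0]]'
python3 -m crank '[[[0,0,0],[0,0,10],0],[[0,0,0],[0,0,20],0],[[0,0,0],[0,0,30],0]]'; python3 st.py
python3 -m crank '[[[0,0,0],[-9,-4,0],0],[[0,0,0],[-18,-8,0],0],[[0,0,0],[-24,-14,0],0],[[0,0,0],[-28,-20,0],0],[[0,0,0],[-28,-20,0],0]]'; python3 st.py
```

```text
time_s: 12.28
tool_pos: [480.5, -213.3, 304.3]
tool_rot: [0.265, 0.964, -0.007, 0.002]
wrist_force: [-1.1, -0.3, -0.2]
gripper_width: 0.003
time_s: 12.65
tool_pos: [480.4, -213.4, 304.3]
tool_rot: [0.006, 1.0, -0.007, 0.003]
wrist_force: [-0.2, -0.5, 0.5]
gripper_width: 0.003
[ 0.4   0.26 -0.12  1.95  0.05  0.92  1.81] z [ 0.006 -0.013 -1.   ] lean 0.4
time_s: 13.28
tool_pos: [479.7, -212.8, 303.8]
tool_rot: [0.009, 0.953, -0.245, 0.178]
wrist_force: [0.4, -0.9, 0.4]
gripper_width: 0.007
[-0.05  0.13  0.04  2.33  1.07  0.56  0.65] z [ 0.335 -0.471 -0.816] lean 22.3
```

```bash
cat > tgt.py <<'E'
import sys
from st import *
def tgt(lx,ly):
    z=np.array([np.tan(np.radians(lx)),np.tan(np.radians(ly)),-1]);z/=np.linalg.norm(z)
    y=np.array([.017,1,0]);y-=z*(y@z);y/=np.linalg.norm(y)
    return R.from_matrix(np.c_[np.cross(y,z),y,z])
T=tgt(float(sys.argv[1]),float(sys.argv[2]));print(s['tool_pos'].round(1),'rotvec',np.degrees((T*R.from_quat(s['tool_rot']).inv()).as_rotvec()).round(1))
E
python3 tgt.py 36 -22; python3 tgt.py 42 -5
```

```text
[-0.05  0.13  0.04  2.33  1.07  0.56  0.65] z [ 0.335 -0.471 -0.816] lean 22.3
[ 479.7 -212.8  303.8] rotvec [ 11.2 -15.8   0.5]
[-0.05  0.13  0.04  2.33  1.07  0.56  0.65] z [ 0.335 -0.471 -0.816] lean 22.3
[ 479.7 -212.8  303.8] rotvec [ 23.5 -20.8   8.6]
```

```bash
python3 -m crank '[[[0,0,0],[4,-8,0],0],[[0,0,0],[11,-16,0.5],0],[[0,0,0],[11,-16,0.5],0]]'; python3 tgt.py 42 -5
```

```text
time_s: 13.65
tool_pos: [481.4, -214.0, 305.0]
tool_rot: [0.056, 0.938, -0.15, 0.308]
wrist_force: [2.0, -0.2, 1.2]
gripper_width: 0.007
[ 0.1   0.08  0.08  2.46  1.87  0.22 -0.18] z [ 0.56  -0.316 -0.765] lean 36.2
[ 481.4 -214.   305. ] rotvec [11.4 -5.8  9.3]
```

```bash
python3 -m crank '[[[4,2,-22],[3,-1.5,2],0],[[8,4,-44],[6,-3,4],0],[[12,4,-60],[9,-4.5,7],0],[[12,4,-60],[11.4,-5.8,9.3],0],[[12,4,-60],[11.4,-5.8,9.3],0]]'; python3 tgt.py 40 -5
```

```text
time_s: 14.28
tool_pos: [494.0, -212.6, 244.8]
tool_rot: [0.018, 0.935, -0.042, 0.352]
wrist_force: [0.3, -0.8, -0.9]
gripper_width: 0.002
[ 0.91  0.29 -0.61  2.49  3.12  0.3  -1.21] z [ 0.656 -0.092 -0.749] lean 41.2
[ 494.  -212.6  244.8] rotvec [1.4 1.2 0.6]
```

The arm is in a good posture: joint 5 at 3.1, joint 6 at 0.3. Next, above the pad.

```bash
python3 -m crank '[[[12,1,-18],[0,0,0],0],[[24,2,-34],[0,0,0],0],[[36,2.5,-47],[0,0,0],0],[[46,2.5,-56],[0,0,0],0],[[46,2.5,-56],[0,0,0],0]]'; python3 -c "
from st import *
a=cv2.resize(cams.read_camera('top')[110:230,290:440,::-1],None,fx=2.6,fy=2.6,interpolation=2);b=cv2.resize(cams.read_camera('side')[50:200,200:360,::-1],None,fx=2.5,fy=2.5,interpolation=2)
cv2.imwrite('pics/p8.png',np.hstack([a[:312],b[:312]]))"
```

```text
time_s: 14.9
tool_pos: [540.4, -210.0, 188.0]
tool_rot: [0.017, 0.935, -0.043, 0.351]
wrist_force: [-1.0, -0.3, 0.5]
gripper_width: 0.002
[ 0.71  0.45 -0.48  2.48  3.    0.46 -1.1 ] z [ 0.655 -0.093 -0.75 ] lean 41.1
```

View pics/p8.png

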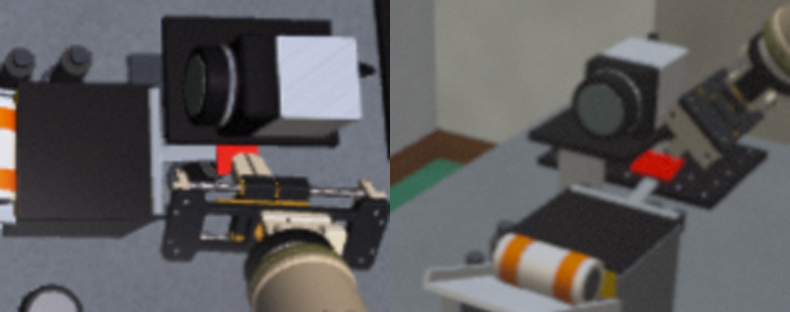

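The tips are above the exposed part of the red pad, clear of the camera plate, and the cartridge is still at the lip. Pressing now.

```bash
python3 -m crank '[[[0,0,-5],[0,0,0],0],[[0,0,-10],[0,0,0],0],[[0,0,-14],[0,0,0],0],[[0,0,-14],[0,0,0],0]]'; python3 -m crank '[[[0,0,-5],[0,0,0],0],[[0,0,-10],[0,0,0],0],[[0,0,-15],[0,0,0],0],[[0,0,-15],[0,0,0],0]]'; python3 st.py
```

```text
time_s: 15.5
tool_pos: [539.8, -210.6, 173.5]
tool_rot: [0.016, 0.935, -0.044, 0.35]
wrist_force: [-0.4, -0.9, 1.7]
gripper_width: 0.007
time_s: 16.0
tool_pos: [539.8, -210.1, 158.2]
tool_rot: [0.016, 0.936, -0.043, 0.35]
wrist_force: [1.1, -1.0, 1.0]
gripper_width: 0.009
[ 0.69  0.52 -0.46  2.51  2.99  0.56 -1.09] z [ 0.654 -0.092 -0.751] lean 41.0
```

```bash
python3 -c "
from st import *
a=cv2.resize(cams.read_camera('top')[120:200,330:440,::-1],None,fx=3.6,fy=3.6,interpolation=2);b=cv2.resize(cams.read_camera('side')[70:185,210:350,::-1],None,fx=2.8,fy=2.8,interpolation=2)
h=288;cv2.imwrite('pics/p9.png',np.hstack([a[:h],b[:h]]))"
```

```text
[ 0.69  0.52 -0.46  2.51  2.99  0.56 -1.09] z [ 0.654 -0.092 -0.751] lean 41.0
```

View pics/p9.png

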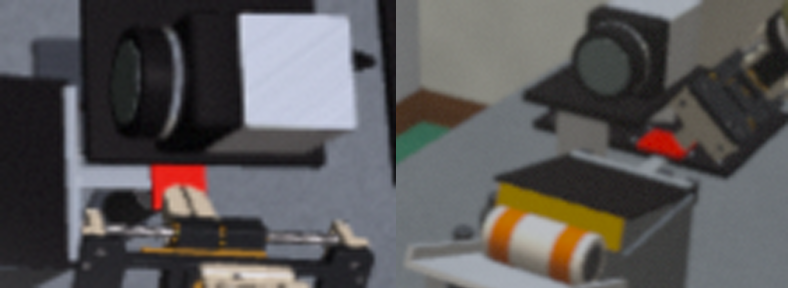

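The lid is lifting: the lip is visibly raised and the tips are well on the pad. I continue, easing the lean slightly to keep joint 4 off its limit.

```bash
python3 -m crank '[[[0,0,-3],[0,1.5,0],0],[[0,0,-6],[0,3,0],0],[[0,0,-9],[0,4,0],0],[[0,0,-9],[0,5,0],0]]'; python3 st.py;  python3 -m crank '[[[0,0,-2],[0,0,0],0],[[0,0,-4],[0,0,0],0],[[0,0,-4],[0,0,0],0]]'
```

```text
time_s: 16.6
tool_pos: [539.9, -209.9, 149.7]
tool_rot: [0.014, 0.95, -0.044, 0.309]
wrist_force: [1.3, 0.6, 1.7]
gripper_width: 0.006
[ 0.63  0.5  -0.4   2.46  2.93  0.42 -1.05] z [ 0.586 -0.092 -0.805] lean 36.0
time_s: 16.98
tool_pos: [539.7, -210.2, 145.5]
tool_rot: [0.014, 0.95, -0.044, 0.309]
wrist_force: [0.6, 1.6, 2.5]
gripper_width: 0.003
```

```bash
for i in 1; do python3 -m crank '[[[0,0,-2],[0,0,0],0],[[0,0,-2],[0,0,0],0]]'; done | grep -E 'pos|force'; python3 -m crank '[[[0,0,-2],[0,0,0],0],[[0,0,-2],[0,0,0],0]]' | grep -E 'pos|force';python3 -m crank '[[[0,0,-2],[0,0,0],0],[[0,0,-2],[0,0,0],0]]' | grep -E 'time|pos|force'
```

```text
tool_pos: [539.6, -210.4, 143.5]
wrist_force: [1.3, 1.5, 2.7]
tool_pos: [539.7, -210.3, 141.6]
wrist_force: [0.2, 1.1, 4.2]
time_s: 17.73
tool_pos: [539.9, -210.1, 140.1]
wrist_force: [-2.2, 2.1, 8.7]
```

```bash
python3 -m crank '[[[0,0,-1],[0,0,0],0],[[0,0,-1],[0,0,0],0]]' | grep -E 'pos|force'; python3 st.py
```

```text
tool_pos: [540.0, -210.1, 139.4]
wrist_force: [-3.3, 3.7, 11.6]
[ 0.63  0.53 -0.4   2.47  2.93  0.46 -1.04] z [ 0.587 -0.093 -0.804] lean 36.2
```

```bash
python3 -m crank '[[[0,0,-0.8],[0,0,0],0],[[0,0,-0.8],[0,0,0],0],[[0,0,-0.8],[0,0,0],0]]' | grep -E 'time|pos|force'; python3 -c "
from h import *
b=cv2.resize(cams.read_camera('side')[70:240,180:350,::-1],None,fx=3.2,fy=3.2,interpolation=2)
cv2.imwrite('pics/p10.png',b);print(telemetry.sense()['wrist_force'])"
```

```text
time_s: 18.35
tool_pos: [540.1, -210.0, 138.8]
wrist_force: [-4.9, 3.6, 13.7]
[-4.04353875  3.29606061 13.59509051]
```

View pics/p10.png

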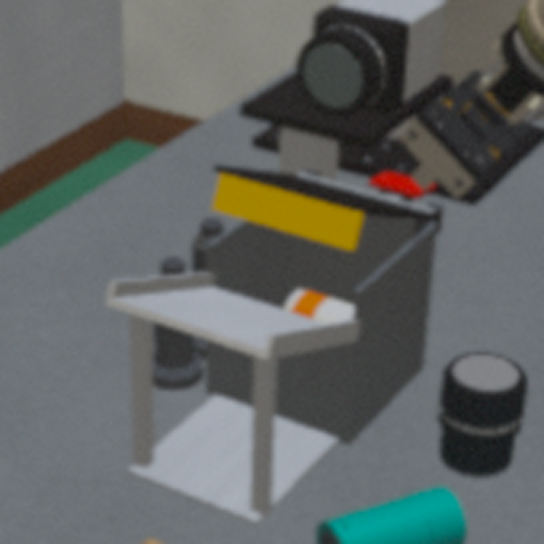

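The lid is fully up and the cartridge is entering the bin (orange at crop (312,302)). I hold about 15 N and check numerically that it drops in and settles.

```bash
cat > o.py <<'E'
from h import *
for n in('top','side'):
    i=cams.read_camera(n);h=cv2.cvtColor(i,cv2.COLOR_RGB2HSV);m=cv2.inRange(h,(8,150,120),(18,255,255))
    k,_,st,c=cv2.connectedComponentsWithStats(m);print(n,[(c[j].round().tolist(),int(st[j,4])) for j in range(1,k) if st[j,4]>5])
E
python3 o.py; python3 -m crank '[[[0,0,-0.3],[0,0,0],0],[[0,0,-0.3],[0,0,0],0],[[0,0,-0.3],[0,0,0],0],[[0,0,-0.3],[0,0,0],0],[[0,0,-0.3],[0,0,0],0]]' | grep -E 'time|pos|force'; python3 o.py;python3 -m crank '[[[0,0,0],[0,0,0],0],[[0,0,0],[0,0,0],0],[[0,0,0],[0,0,0],0],[[0,0,0],[0,0,0],0]]' | grep -E 'time|pos|force'
python3 o.py
python3 -c "
from h import *
b=cv2.resize(cams.read_camera('side')[110:240,180:340,::-1],None,fx=4,fy=4,interpolation=2)
cv2.imwrite('pics/p11.png',b)"
```

```text
top [([203.0, 194.0], 41), ([215.0, 196.0], 50)]
side [([276.0, 164.0], 42)]
time_s: 19.12
tool_pos: [540.1, -210.0, 138.6]
wrist_force: [-4.2, 4.2, 13.2]
top [([203.0, 194.0], 40), ([215.0, 197.0], 49)]
side [([276.0, 164.0], 42)]
time_s: 19.73
tool_pos: [540.1, -210.0, 138.6]
wrist_force: [-5.1, 3.1, 14.3]
top [([215.0, 196.0], 50), ([203.0, 196.0], 36), ([386.0, 187.0], 6), ([394.0, 187.0], 7)]
side [([276.0, 164.0], 42)]
```

View pics/p11.png

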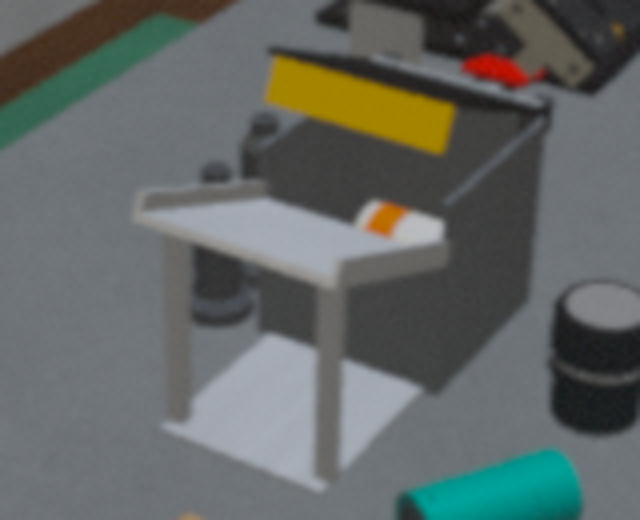

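```bash
python3 - <<'E'
from h import *
a=-.017;B=np.array([557.06,-62.31,0]);Rm=np.array([[np.cos(a),-np.sin(a),0],[np.sin(a),np.cos(a),0],[0,0,1]])
for name,p in(('left end top',(357,215)),('band top',(392,203)),('band bottom',(378,232)),('right top',(442,218))):
    u=(np.array(p)+.5)/4-.5+[180,110]
    print(name,u,[(z,((back('side',[u],z)[0]-B)@Rm)[:2].round().tolist()) for z in(31,56,80,105,130)])
E
```

```text
left end top [268.875 163.375] [(31, [69.0, -58.0]), (56, [48.0, -20.0]), (80, [28.0, 16.0]), (105, [6.0, 54.0]), (130, [-15.0, 92.0])]
band top [277.625 160.375] [(31, [57.0, -87.0]), (56, [36.0, -49.0]), (80, [16.0, -11.0]), (105, [-5.0, 28.0]), (130, [-26.0, 66.0])]
band bottom [274.125 167.625] [(31, [44.0, -45.0]), (56, [24.0, -8.0]), (80, [4.0, 28.0]), (105, [-16.0, 65.0]), (130, [-37.0, 103.0])]
right top [290.125 164.125] [(31, [15.0, -88.0]), (56, [-4.0, -50.0]), (80, [-23.0, -12.0]), (105, [-42.0, 27.0]), (130, [-61.0, 66.0])]
```

The geometry only fits the cartridge lying on the bin floor against the -y wall (x≈3, y≈-41, z≈31), and it is static. I lower the lid slowly.

```bash
python3 -m crank '[[[0,0,2],[0,0,0],0],[[0,0,5],[0,0,0],0],[[0,0,8],[0,0,0],0],[[0,0,11],[0,0,0],0],[[0,0,14],[0,0,0],0]]'| grep -E 'time|pos|force'; python3 -m crank '[[[0,0,3],[0,0,0],0],[[0,0,6],[0,0,0],0],[[0,0,9],[0,0,0],0],[[0,0,12],[0,0,0],0],[[0,0,14],[0,0,0],0]]'| grep -E 'time|pos|force'; python3 -m crank '[[[0,0,2],[0,0,0],0],[[0,0,4],[0,0,0],0],[[0,0,6],[0,0,0],0],[[0,0,8],[0,0,0],0],[[0,0,10],[0,0,0],0]]'| grep -E 'time|pos|force'; python3 -m crank '[[[0,0,1],[0,0,0],0],[[0,0,2],[0,0,0],0],[[0,0,3],[0,0,0],0],[[0,0,4],[0,0,0],0],[[0,0,5],[0,0,0],0]]'| grep -E 'time|pos|force'; python3 st.py
```

```text
time_s: 20.5
tool_pos: [539.7, -210.9, 151.8]
wrist_force: [-0.1, -1.4, 2.1]
time_s: 21.12
tool_pos: [539.8, -210.1, 165.9]
wrist_force: [0.8, 0.6, 0.8]
time_s: 21.75
tool_pos: [539.8, -210.3, 175.8]
wrist_force: [0.0, 0.3, 0.5]
time_s: 22.38
tool_pos: [539.8, -210.4, 180.7]
wrist_force: [0.4, 0.9, 0.4]
[ 0.64  0.43 -0.41  2.43  2.93  0.32 -1.05] z [ 0.586 -0.093 -0.805] lean 36.1
```

```bash
python3 -m crank '[[[-10,1,14],[0,0,0],0],[[-30,3,42],[0,0,0],0],[[-55,3,75],[0,0,0],0],[[-85,0,100],[0,0,0],0],[[-85,0,100],[0,0,0],0]]'| grep -E 'time|pos|force'; python3 o.py; python3 -c "
from h import *
a=cv2.resize(cams.read_camera('top')[100:230,160:440,::-1],None,fx=2.8,fy=2.8,interpolation=2)
b=cv2.resize(cams.read_camera('side')[75:195,110:355,::-1],None,fx=3.2,fy=3.2,interpolation=2)[:,-784:]
b=cv2.resize(cams.read_camera('side')[75:260,150:350,::-1],None,fx=1.2,fy=1.2,interpolation=2)
c=np.zeros((a.shape[0]+b.shape[0],a.shape[1],3),np.uint8);c[:a.shape[0]]=a;c[a.shape[0]:,:b.shape[1]]=b
cv2.imwrite('pics/p12.png',c);print(c.shape)"
```

```text
time_s: 23.0
tool_pos: [473.4, -208.6, 270.1]
wrist_force: [0.1, -0.2, -1.1]
top [([218.0, 183.0], 6), ([203.0, 196.0], 35), ([214.0, 199.0], 40), ([420.0, 210.0], 7), ([407.0, 223.0], 13)]
side [([275.0, 166.0], 14)]
(586, 784, 3)
```

View pics/p12.png

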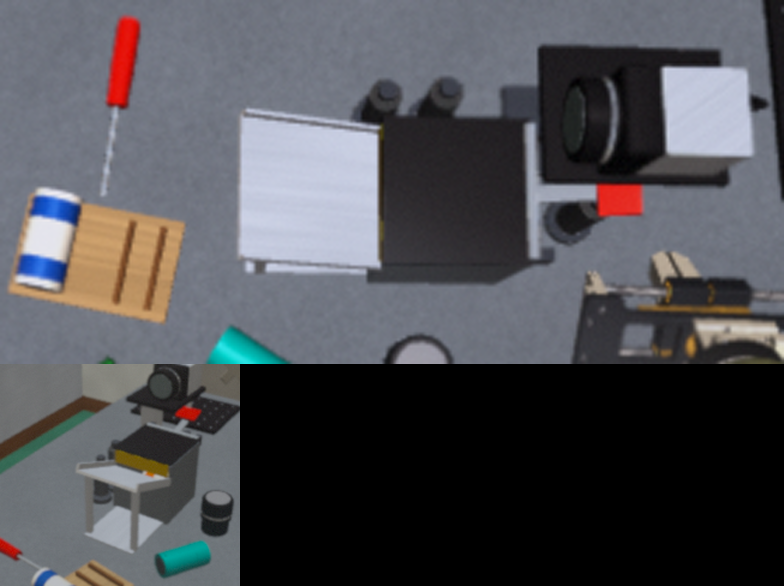

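```bash
python3 -c "
from h import *
def f(i):
    m=cv2.inRange(cv2.cvtColor(i,cv2.COLOR_BGR2HSV),(20,150,60),(30,255,255))[120:180,230:310];y,x=np.nonzero(m);print(x.min()+230,x.max()+230,y.min()+120,y.max()+120,len(x))
f(cv2.imread('pics/side0.png'));f(np.ascontiguousarray(cams.read_camera('side')[...,::-1]))
print('lens',back('top',[[309,231]],80)); s=telemetry.sense();print(s['time_s'],s['wrist_force']);arm.hand_in()"
```

```text
246 289 147 168 475
246 289 147 168 455
lens [[394.17000905 -31.62586253  80.        ]]
23.3 [0.29045303 0.46717456 0.49992531]
the job is handed in; nothing more can be done
```

The used cartridge is in the bin and the lid is shut. I handed the job in at 23.3 s of the 48 s allowed, with the robot touching nothing.

- **Placing:** I laid the used cartridge on the ramp and let go. It rolled down and came to rest against the lip.
- **Opening:** I pressed the lever about 36 mm down to its stop and held it there at 13–14 N for about 1.7 s. The side view showed the lid fully up and the cartridge rolled in and lying still.
- **Closing:** I let the lid down at about 25 mm/s at the pad. The forces faded to zero before I withdrew.
- **Last checks:** The lip's outline in the side view is back exactly where it started, so the lid is shut. In the pictures the fresh cartridge, lens, screwdriver and camera stand appear unmoved, but I did not measure them again.

- **Orange under the lip:** A small orange patch is still visible through the gap under the shut lip. Its position matches the cartridge lying on the bin floor against the -y wall.
- **First approach to the lever:** The first lean put joints 5 and 6 at their limits, where the arm stopped short. I backed off, turned the tool half round and came in from the other side.

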